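Refill the empty shelf bin and turn its stock tag to green

TASK

The empty blue shelf bin has been left pulled out of the rack, with its swivel tag showing red. Stand the cardboard carton of lock nuts upright inside that bin without dropping it, then push the bin fully home in the rack, and last turn its tag half round so that the green face looks squarely out of the front of the rack (towards the robot), like its neighbours. Leave the neighbouring bins and tags, the cable gland and the marker pen as they are.

Things in the scene. Friction and masses are not known exactly. Their poses are not given: they have to be found in the camera images.
- rack: fixed bench-top bin rack, 560 wide, three lanes at y -165, 0, 165 (a, b, c in any order). Sizes in mm. Origin on the bench below the middle of the aluminium label rail; x to the back, y along the rail. Rail 30 deep, z 125 to 150, on end posts; bins pass under it. A rear stop: a bin is home with its origin at x 71, front face at x -79. Guides 15 high leave a bin 4.5 play each side.
- bin_a: the empty blue plastic bin, loose, 0.35 kg, standing on the bench in its lane, pulled out 80 to 100 towards the robot; slides in along the rack's x. 300 long (x), 136 wide (y), 85 high, walls and floor 4, open top; origin: centre of the underside, -x end is its front with a paper label.
- bin_b: full blue bin of ivory lock nuts, loose, 0.95 kg, home in its lane; leave alone. 300 long (x), 136 wide (y), 85 high, walls and floor 4, open top; origin: centre of the underside, -x end is its front with a paper label.
- bin_c: full blue bin of small white lock nuts, loose, 0.95 kg, home in its lane; leave alone. 300 long (x), 136 wide (y), 85 high, walls and floor 4, open top; origin: centre of the underside, -x end is its front with a paper label.
- carton: closed brown cardboard carton of lock nuts, rigid, 60 (x) x 56 (y) x 90 tall, about 0.45 kg, standing on the bench in front of bin_b. Origin: centre of its underside, z up.
- tag_a (a joint): angle (rad) of the tag over bin_a's lane, a two-sided plate (starts red to the front, up to 0.3 out of square). 0: square to the rail, red face to the front (rack -x), green to the back; pi or -pi: green to the front. Grows anticlockwise from above; stops at 4.4 and -4.4. Light friction (0.035 N m) holds it where it is left.
- tag_b (a joint): angle (rad) of the tag over bin_b's lane, a two-sided plate (green to the front; leave alone). 0: square to the rail, red face to the front (rack -x), green to the back; pi or -pi: green to the front. Grows anticlockwise from above; stops at 4.4 and -4.4. Light friction (0.035 N m) holds it where it is left.
- tag_c (a joint): angle (rad) of the tag over bin_c's lane, a two-sided plate (green to the front; leave alone). 0: square to the rail, red face to the front (rack -x), green to the back; pi or -pi: green to the front. Grows anticlockwise from above; stops at 4.4 and -4.4. Light friction (0.035 N m) holds it where it is left.
- pivot_a (a point): top of the label rail on tag_a's vertical swivel axis, over the middle of bin_a's lane; axes as the rack's. Base 36 x 30 in plan, 14 high. The tag plate (100 wide, 76 tall, 5 thick, centred on the axis) spans z 20 to 96 above this point, free on top, with a spindle 8 thick up its middle to z 98. Green face: white dot on each half; red face: white bars.
- pivot_b (a point): top of the label rail on tag_b's vertical swivel axis, over the middle of bin_b's lane; axes as the rack's. Base 36 x 30 in plan, 14 high. The tag plate (100 wide, 76 tall, 5 thick, centred on the axis) spans z 20 to 96 above this point, free on top, with a spindle 8 thick up its middle to z 98. Green face: white dot on each half; red face: white bars.
- pivot_c (a point): top of the label rail on tag_c's vertical swivel axis, over the middle of bin_c's lane; axes as the rack's. Base 36 x 30 in plan, 14 high. The tag plate (100 wide, 76 tall, 5 thick, centred on the axis) spans z 20 to 96 above this point, free on top, with a spindle 8 thick up its middle to z 98. Green face: white dot on each half; red face: white bars.
- gland: ivory plastic cable gland, 44 in diameter, 50 tall, loose, standing on the bench at the left; leave alone. Origin: centre of its underside.
- marker: marker pen with white barrel and black cap, 130 long (x), 14 thick, loose, lying on the bench at the right; leave alone. Origin: middle of its underside.
Mind the look-alikes: they are no part of the job. There is more than one size of the carton; the job needs the smallest.

How it is judged (in metres and radians):
On the way, in this order (a step that is already met when the one before it is completed fails the run):
1. the carton stands upright on the floor of the empty bin, released (x of carton in the frame of bin_a between -0.12 and 0.12 m and y of carton in the frame of bin_a between -0.045 and 0.045 m and z of carton in the frame of bin_a between -0.002 and 0.012 m and angle between carton's own z axis and vertical below 0.12 rad and contact force between the fingers and carton below 0.3 N), for 0.2 s.
2. that bin, carton inside, is pushed fully home (x of bin_a in the frame of rack above 0.062 m and x of carton in the frame of bin_a between -0.12 and 0.12 m and y of carton in the frame of bin_a between -0.045 and 0.045 m and z of carton in the frame of bin_a between -0.002 and 0.012 m and angle between carton's own z axis and vertical below 0.12 rad), for 0.2 s.
3. its tag shows green squarely to the front ((value of joint tag_a between 2.94 and 3.34 rad or value of joint tag_a between -3.34 and -2.94 rad)), for 0.2 s.
At the end, for the whole second after the job is handed in: Carton upright (0.12 rad) on the floor of the refilled bin; that bin within 9 mm of fully home; its tag green to the front within 0.2 rad of square; all at rest; neighbouring bins within 15 mm of their places and their tags green to the front within 0.34 rad (all of step 2 and (value of joint tag_a between 2.94 and 3.34 rad or value of joint tag_a between -3.34 and -2.94 rad) and linear speed of each of bin_a, carton below 0.01 m/s and velocity of joint tag_a between -0.05 and 0.05 rad/s and distance of each of bin_b, bin_c from where it was at the start of the episode below 0.015 m and value of joint tag_b between 2.8 and 3.48 rad and value of joint tag_c between 2.8 and 3.48 rad); the robot touches nothing.
It fails at once if a neighbouring bin is moved by more than 15 mm (distance of any of bin_b, bin_c from where it was at the start of the episode above 0.015 m).
It fails at once if a neighbouring tag is turned away from green (more than 0.34 rad out of square) (not (value of joint tag_b between 2.8 and 3.48 rad and value of joint tag_c between 2.8 and 3.48 rad)).
It fails at once if the carton is dropped: it falls freely, faster than 0.8 m/s (about 30 mm) (linear speed of carton above 0.8 m/s and contact force between the fingers and carton below 0.3 N).
It fails at once if the carton is tipped by more than 0.7 rad (angle between carton's own z axis and vertical above 0.7 rad).
It fails at once if the cable gland or the marker pen is moved by more than 30 mm (distance of any of gland, marker from where it was at the start of the episode above 0.03 m).
It also fails if it takes over 72 s, if anything falls off the work surface, if the arm or the gripper's body presses on something with over 40 N, if the wrist force passes 120 N, or if a joint passes its speed limit or range.

ROBOT

A 7-joint arm with a two-finger parallel gripper is mounted at the origin on the work surface. World frame = base frame: x ahead of the robot, y to its left, z up, the work surface at z = 0. Lengths are in mm, angles in rad, forces in N, time in s.
With the tool pointing down it reaches from about 350 to 900 mm from the base axis. Payload 8.1 kg.
Tool frame: the origin (TCP) lies midway between the tips of the shut fingers; the grasp point (between the pads) lies ctrl.tcp_to_grasp behind it (ctrl.tcp_to_grasp is the distance from the TCP to the grasp point, in mm); z points along the fingers, y is the direction in which the jaws open and shut (so a half turn about z gives the same grasp; the last joint's range is limited). The gripper opens to 92 mm and grips with 3 to 60 N. Pads are 19 mm wide; open, the fingers measure 130 mm over their backs; the gripper's body (75 mm by 190 mm) begins 47 mm behind the grasp point.
Start: joints at [-1.311, 0.434, 0.025, 1.573, -0.012, 1.134, -0.075], TCP at [221.836, 584.32, 226.742] pointing down, gripper open.
Joint ranges: [-2.62, 2.62], [-0.44, 2.09], [-1.27, 1.32], [0.08, 2.57], [-1.32, 4.46], [0.12, 2], [-2.74, 2.74]. Speed limits (rad/s): [2.22, 2.22, 3.01, 3.01, 3.14, 3.14, 3.14].

INTERFACE

Orientations are given as a unit quaternion [w, x, y, z].
In Python, from workcell import ctrl, vision gives the robot as it stands.
- The arm moves only by the shell command python3 -m pendant 'ROWS' [FORCE]. ROWS is JSON, a list of rows, each a list of 3 entries, a list of its own where there are three numbers: the shift along the tool's x, y, z in m, then the turn, a rotation vector about the tool's x, y, z in degrees, then the gripper command: -1 is shut, 1 is fully open, values between are in proportion. A call has 1 to 20 rows; each row shifts and turns the pose as measured when the row begins, along the tool's axes as they then stand; what a row does not reach is not made up. A row lasts 1/8 s, in which the tool goes at most 62.5 mm and 10.7 degrees, less where a joint would pass 70% of its speed; a pose out of reach is approached as far as the arm can. A call is refused whole if a number of a shift passes 0.0625 or a number of a turn 10.7, either way. A call with a gripper value outside its range is refused whole. The fingers move at their own pace and stop on an object; FORCE is the grip in N (left out, the last holds). Time passes only in rows, so rows that do not move let the fingers close. It gives the time, the measured TCP pose, the force and the opening at its end, in the units of the state.
- ctrl.state(): the state, without advancing time (a new reading comes with each control period).
- vision.get_image(name): name is "side" or "top" or "wrist"; returns a dict with "color" (480x640x3 uint8, red, green, blue), "depth" (480x640 float32, mm along the optical axis (not along the pixel's ray), 0 where there is no reading), "fovy" (degrees; the focal length in pixels is half the picture's height over the tangent of half this angle, whatever the lens; pixels are square), "cx", "cy" (the principal point, pixels), "R" (3x3) and "t" (3): a world point X has camera coordinates R X + t. Camera axes: x right, y down, z forward; pixel columns grow to the right and rows downward; lengths in mm; the calibration is good to about 2 mm. A picture is of the moment at which its call begins.
- ctrl.hand_in(): hands the job in, once; it reports no verdict.
The state is a dict: "time_s": time; "qpos": joint angles; "joint_vel": joint speeds; "effort": joint torques, N m; "ee_pos": TCP position; "ee_rot": TCP orientation; "wrist_force": force on the tool from outside, world axes, zero at the start; "torque": the same for the moment, N m; "width": finger opening in mm.
Only numpy, scipy, OpenCV 4.12 (cv2) and the standard library are available. Lean on these libraries where they do the work, as an engineer would, in place of code of your own. Each camera call takes 0.05 s, during which the arm holds its last target.

## Working session

There is one attempt and no reset: what is moved stays moved. The work goes in short steps, Python scripts to look and compute and a shell command to move; the robot and the scene stay as the last step left them, time stands still between calls to the robot, and variables do not carry over. Pictures are saved under pics/ and viewed, and the job is handed in when it is done.

```bash
ls; mkdir -p pics; cat > h.py <<'E'
import numpy as np, cv2
from workcell import ctrl, vision
def snap(n,f):
    im=vision.get_image(n); cv2.imwrite(f'pics/{f}.png',im['color'][:,:,::-1]); np.savez(f'pics/{f}.npz',**im); return im
def world(im):
    d=im['depth'].astype(float); h,w=d.shape
    f=h/2/np.tan(np.radians(float(im['fovy']))/2)
    u,v=np.meshgrid(np.arange(w),np.arange(h))
    P=np.stack([(u-im['cx'])/f*d,(v-im['cy'])/f*d,d],-1)
    return (P-im['t'])@im['R']   # R^T (P-t)
E
python3 - <<'E'
from h import *
print(ctrl.state(), ctrl.tcp_to_grasp)
for n in ('side','top','wrist'):
    im=snap(n,n+'0'); print(n,im['fovy'],im['cx'],im['cy'],im['R'].round(3).tolist(),im['t'])
E
```

```text
pics
{'time_s': 0.0, 'qpos': array([-1.31061939,  0.43524496,  0.02499605,  1.57410612, -0.01161874,
        1.13402128, -0.07508503]), 'joint_vel': array([ 0.00025959, -0.00041569, -0.00022767, -0.00017937,  0.0002438 ,
        0.0006954 , -0.00083135]), 'effort': array([ 8.05483637e-05, -6.67838645e+01,  9.85520706e-01, -3.14462686e+01,
       -6.03584270e-02,  4.28111083e-02,  2.02933338e-04]), 'ee_pos': array([221.66940032, 583.80570132, 225.92811263]), 'ee_rot': array([-7.76068137e-05,  1.80436591e-01,  9.83586279e-01, -8.13474326e-04]), 'wrist_force': array([ 0.40072366, -0.40728261,  0.1620511 ]), 'torque': array([-0.00469944,  0.01585679, -0.01869497]), 'width': 91.90528764574785} 18.8
side 45.81907150429052 318.75631936579225 233.7524480217424 [[0.972, -0.232, 0.02], [-0.106, -0.518, -0.849], [0.208, 0.823, -0.529]] [-502.83209603  146.88775691 1174.36987352]
top 51.93708108343201 321.1383396552869 238.30543962934857 [[0.006, -1.0, 0.002], [-0.996, -0.006, -0.093], [0.093, -0.002, -0.996]] [  -6.6791312   545.6923685  1074.60209942]
wrist 68.50799801161325 316.642833306124 243.36895155202603 [[0.355, 0.935, -0.001], [0.898, -0.341, 0.277], [0.259, -0.099, -0.961]] [-623.77489979  -35.69829094  389.3935508 ]
```

View pics/top0.png

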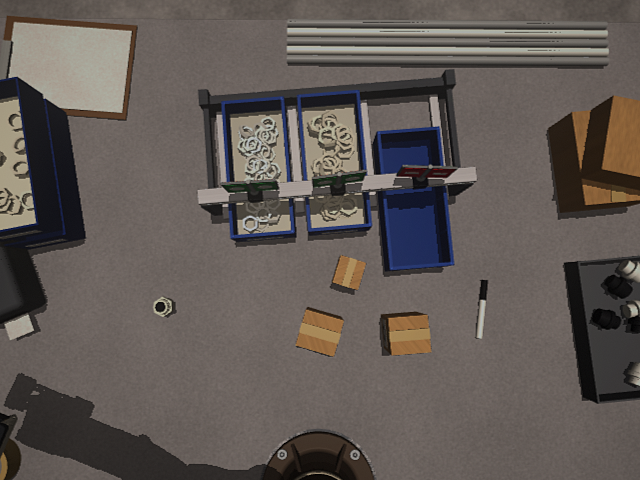

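View pics/side0.png

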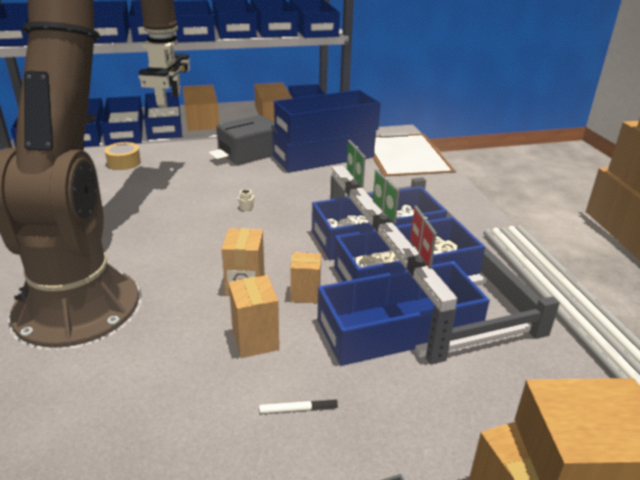

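View pics/wrist0.png

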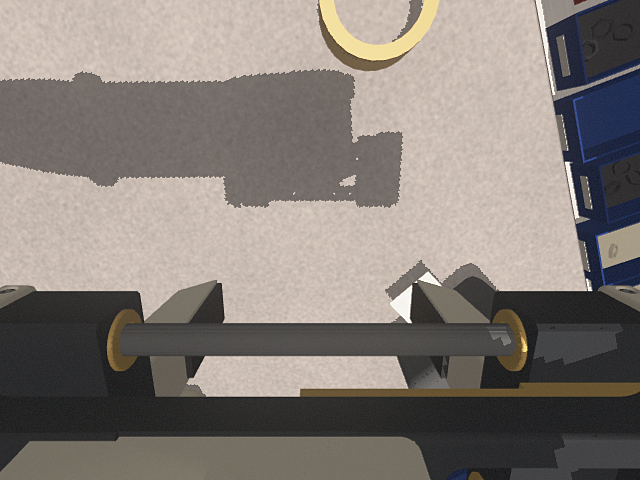

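Three cartons are in the top view, at pixels (349,273), (320,332) and (409,334). The one at (349,273) is the smallest and stands in front of the middle bin. The blue bin at (415,200) is empty and pulled out, with its red tag at (427,172). Next I measure all of these.

```bash
cat > m.py <<'E'
from h import *
im=dict(np.load('pics/top0.npz')); W=world(im); hsv=cv2.cvtColor(im['color'],cv2.COLOR_RGB2HSV)
def rect(mask,name,lo=40):
    n,l,s,c=cv2.connectedComponentsWithStats(mask.astype(np.uint8))
    for i in range(1,n):
        if s[i,4]<lo: continue
        p=W[l==i]; r=cv2.minAreaRect(p[:,:2].astype(np.float32))
        print(name,'px',c[i].round(),'n',s[i,4],'xy',np.round(r[0],1),'size',np.round(r[1],1),'ang',round(r[2],1),'z',np.percentile(p[:,2],[5,50,95]).round(1))
h,s,v=[hsv[...,i] for i in range(3)]
reach=(W[...,0]<900)&(abs(W[...,1])<450)
org=(h>8)&(h<25)&(s>70)&reach
rect(org&(W[...,2]>60)&(W[...,2]<200)&(W[...,0]<620)&(W[...,0]>250),'carton')
blue=(h>105)&(h<130)&(s>120)&reach
rect(blue&(W[...,2]>78)&(W[...,2]<93),'rim')
rect(blue&(W[...,2]<12),'floor')
rect(reach&(W[...,2]>140)&(W[...,2]<156)&(W[...,0]>450),'rail')
rect(reach&(W[...,2]>175)&(W[...,2]<260)&(W[...,0]>450),'tag',15)
E
python3 m.py
python3 - <<'E'
import cv2
i=cv2.imread('pics/top0.png')[120:370,190:490]; cv2.imwrite('pics/crop0.png',cv2.resize(i,None,fx=2.4,fy=2.4,interpolation=cv2.INTER_CUBIC))
E
```

```text
carton px [349. 272.] n 785 xy [468.8 -62.2] size [55.8 60.9] ang 73.3 z [87.4 90.9 94. ]
carton px [320. 332.] n 1574 xy [347.2  -1.8] size [81.3 75.3] ang 74.0 z [118.  121.8 124.7]
carton px [408. 334.] n 1713 xy [ 343.9 -180.8] size [75.4 81.7] ang 4.9 z [ 88.9 121.4 124.6]
rim px [330. 121.] n 611 xy [766.6 -24.1] size [188.9 135. ] ang 5.1 z [82.7 86.  89.3]
rim px [256. 130.] n 696 xy [750.7 139.3] size [189.  136.3] ang 5.3 z [83.1 86.3 89.3]
rim px [406. 142.] n 456 xy [ 733.  -192.7] size [ 93.2 135. ] ang 5.4 z [82.2 85.8 89. ]
rim px [417. 238.] n 747 xy [ 564.1 -207.6] size [168.8 135.8] ang 5.1 z [81.8 85.9 89.2]
rim px [340. 221.] n 356 xy [595.3 -39.4] size [ 71.9 135.2] ang 6.2 z [83.3 86.3 89.2]
rim px [262. 227.] n 382 xy [581.3 123.7] size [ 74.  136.1] ang 4.9 z [83.5 86.5 89.8]
floor px [406. 155.] n 1177 xy [ 740.9 -200.5] size [ 72.1 113.1] ang 6.0 z [1.2 4.5 8.2]
floor px [414. 227.] n 3723 xy [ 577.1 -214.7] size [175.5 113.5] ang 5.1 z [1.4 4.7 8.2]
rail px [334. 187.] n 3028 xy [639.7 -34.7] size [ 34.  560.2] ang 5.1 z [144.3 150.5 153.5]
tag px [426. 171.] n 654 xy [ 655.9 -198.8] size [99.5  7.9] ang 88.5 z [179.8 226.3 247.7]
tag px [339. 178.] n 584 xy [640.8 -35. ] size [ 8.3 99.6] ang 8.2 z [181.4 227.9 248.2]
tag px [250. 185.] n 598 xy [626.  128.7] size [ 7.8 99.5] ang 3.8 z [180.8 228.1 248.1]
```

View pics/crop0.png

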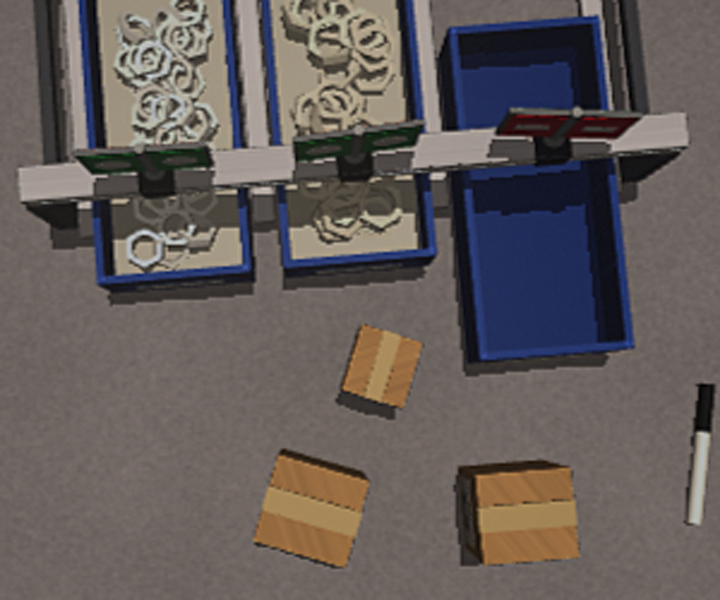

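The smallest carton measures 56 × 61 × 91 and is centred at (469,-62), with its 56 side along 73°. That matches the task's carton; the other two are about 80 × 75 × 121. The rack is yawed about 5.2°, and pivot_a is near (656,-199). bin_a's origin is at rack x of about -26. Tag_a is at about -0.12 rad.

I'll write a helper for the distance left to a target, then approach.

```bash
cat > d.py <<'E'
# usage: d.py x y z jawazimuth_deg  -> remaining shift in tool axes (m) and turn rotvec(deg)
import sys; from h import *; from scipy.spatial.transform import Rotation as Ro
s=ctrl.state(); q=s['ee_rot']; R=Ro.from_quat(np.r_[q[1:],q[0]])
print('t',s['time_s'],'pos',s['ee_pos'].round(1),'F',s['wrist_force'].round(1),'w',round(s['width'],1),'q',s['qpos'].round(2))
M=R.as_matrix(); print('jaw az',np.degrees(np.arctan2(M[1,1],M[0,1])).round(1))
if len(sys.argv)>1:
    x,y,z,a=map(float,sys.argv[1:]); a=np.radians(a)
    Y=np.array([np.cos(a),np.sin(a),0]); Z=np.array([0,0,-1.]); X=np.cross(Y,Z)
    T=Ro.from_matrix(np.c_[X,Y,Z])
    print('shift',(M.T@(np.array([x,y,z])-s['ee_pos'])/1000).round(4),'turn',np.degrees((R.inv()*T).as_rotvec()).round(1))
E
python3 d.py 468.8 -62.2 200 73.3
python3 -m pendant '[[[-0.04,-0.045,0],[0,0,-1],1],[[-0.04,-0.045,0],[0,0,-1],1],[[-0.04,-0.045,0],[0,0,-1],1],[[-0.04,-0.045,0],[0,0,-1],1],[[-0.04,-0.045,0],[0,0,0],1],[[-0.04,-0.045,0],[0,0,0],1],[[-0.04,-0.045,0],[0,0,0],1],[[-0.04,-0.045,0],[0,0,0],1]]'
python3 d.py 468.8 -62.2 200 73.3
```

```text
t 0.15 pos [221.7 583.9 226.1] F [-0.2 -0.7 -0.2] w 92.0 q [-1.31  0.44  0.02  1.57 -0.01  1.13 -0.08]
jaw az 69.2
shift [-0.4603 -0.5163  0.0268] turn [-0.1  0.  -4.1]
time_s: 1.15
ee_pos: [418.4, 133.8, 224.6]
ee_rot: [-0.0, 0.141, 0.99, -0.0]
wrist_force: [0.1, 1.5, -0.1]
width: 92.1
t 1.15 pos [418.4 133.8 224.6] F [ 0.1  1.5 -0.1] w 92.1 q [-0.66  0.13  0.26  2.02 -0.04  1.    0.9 ]
jaw az 73.8
shift [-0.103  -0.1742  0.0246] turn [-0.  -0.   0.5]
```

```bash

python3 -m pendant '[[[-0.03,-0.05,0.005],[0,0,0],1],[[-0.03,-0.05,0.005],[0,0,0],1],[[-0.026,-0.044,0.01],[0,0,0.5],1],[[-0.013,-0.022,0.005],[0,0,0],1],[[0,0,0],[0,0,0],1]]'
python3 d.py 468.8 -62.2 58 73.3
python3 - <<'E'
from h import *
im=snap('wrist','w1'); im=snap('top','t1')
E
```

```text
time_s: 1.78
ee_pos: [468.6, -64.6, 199.4]
ee_rot: [0.001, 0.149, 0.989, -0.0]
wrist_force: [-0.1, 0.9, -0.2]
width: 91.6
t 1.775 pos [468.6 -64.6 199.4] F [-0.1  0.9 -0.2] w 91.6 q [-0.33  0.22  0.42  2.   -0.11  0.95  1.42]
jaw az 72.9
shift [0.0008 0.0024 0.1414] turn [-0.   0.1 -0.4]
```

View pics/w1.png

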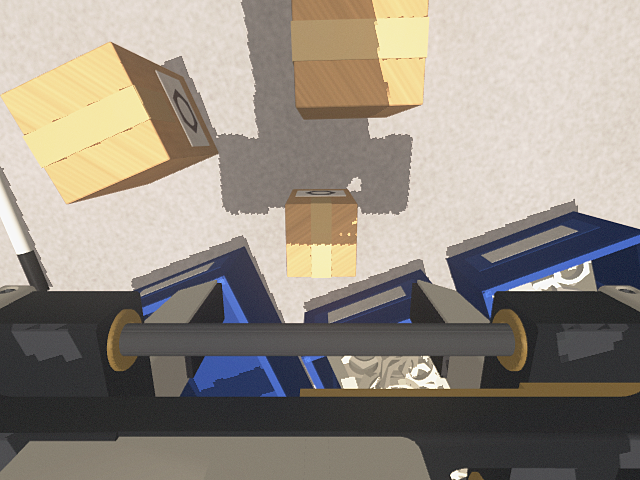

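View pics/t1.png

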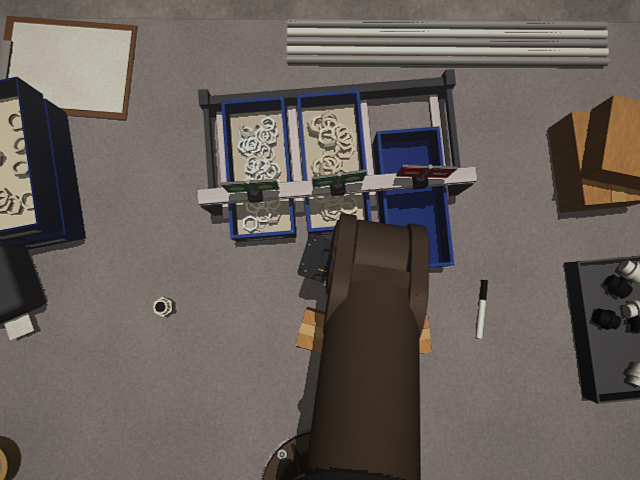

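The wrist view shows the small carton's top at (321,260), centred between the fingers at (222) and (412). I'll cross-check its position with the wrist depth.

```bash
python3 - <<'E'
from h import *
im=dict(np.load('pics/w1.npz')); W=world(im)
m=(W[...,2]>85)&(W[...,2]<96)&(np.hypot(W[...,0]-469,W[...,1]+62)<55)&(im['color'][...,0]>im['color'][...,2].astype(int)+30)
m=cv2.morphologyEx(m.astype(np.uint8),cv2.MORPH_OPEN,np.ones((5,5)))>0
p=W[m]; print(len(p),cv2.minAreaRect(p[:,:2].astype(np.float32)),np.median(p[:,2]))
E
```

```text
5209 ((471.1615295410156, -62.55600357055664), (55.976810455322266, 61.31251525878906), 72.9038314819336) 89.4898468456721
```

```bash

python3 -m pendant '[[[0.001,0.0024,0.04],[0,0,0],1],[[0,0,0.04],[0,0,0],1],[[0,0,0.035],[0,0,0],1],[[0,0,0.02],[0,0,0],1],[[0,0,0.006],[0,0,0],1]]'
python3 d.py 470 -62.4 58 73.1
```

```text
time_s: 2.5
ee_pos: [470.5, -50.2, 56.6]
ee_rot: [0.003, 0.141, 0.99, 0.003]
wrist_force: [0.1, 0.0, 0.2]
width: 92.2
t 2.5 pos [470.5 -50.2  56.6] F [0.1 0.  0.2] w 92.2 q [-0.26  0.43  0.33  2.15 -0.25  0.59  1.54]
jaw az 73.8
shift [-0.003  -0.0118 -0.0014] turn [0.3 0.3 0.7]
```

```bash

python3 -m pendant '[[[-0.002,-0.009,-0.001],[0.3,0.3,0.6],1],[[-0.001,-0.003,0],[0,0,0],1],[[0,0,0],[0,0,0],1]]'
python3 d.py 470 -62.4 58 73.1
```

```text
time_s: 2.88
ee_pos: [471.2, -62.3, 59.4]
ee_rot: [0.001, 0.146, 0.989, 0.001]
wrist_force: [0.4, 0.3, 1.1]
width: 91.7
t 2.875 pos [471.2 -62.3  59.4] F [0.4 0.3 1.1] w 91.7 q [-0.24  0.43  0.34  2.13 -0.25  0.61  1.55]
jaw az 73.2
shift [ 0.0011 -0.0005  0.0014] turn [0.1 0.1 0.1]
```

```bash

python3 -m pendant '[[[0,0,0],[0,0,0],-1],[[0,0,0],[0,0,0],-1],[[0,0,0],[0,0,0],-1],[[0,0,0],[0,0,0],-1],[[0,0,0],[0,0,0],-1],[[0,0,0],[0,0,0],-1]]' 30
python3 d.py 
python3 -m pendant '[[[0,0,-0.015],[0,0,0],-1],[[0,0,-0.03],[0,0,0],-1],[[0,0,-0.03],[0,0,0],-1],[[0,0,-0.03],[0,0,0],-1],[[0,0,-0.02],[0,0,0],-1],[[0,0,0],[0,0,0],-1]]'
python3 d.py
python3 - <<'E'
from h import *
snap('side','s2')
E
```

```text
time_s: 3.62
ee_pos: [471.8, -62.1, 60.4]
ee_rot: [0.002, 0.146, 0.989, 0.001]
wrist_force: [-0.3, -0.1, 1.4]
width: 55.7
t 3.625 pos [471.8 -62.1  60.4] F [-0.3 -0.1  1.4] w 55.7 q [-0.24  0.43  0.34  2.13 -0.25  0.61  1.55]
jaw az 73.2
time_s: 4.38
ee_pos: [469.0, -62.8, 191.7]
ee_rot: [-0.0, 0.147, 0.989, 0.001]
wrist_force: [1.0, -0.5, -3.5]
width: 55.8
t 4.375 pos [469.  -62.8 191.7] F [ 1.  -0.5 -3.5] w 55.8 q [-0.33  0.23  0.43  2.   -0.12  0.93  1.43]
jaw az 73.1
```

View pics/s2.png

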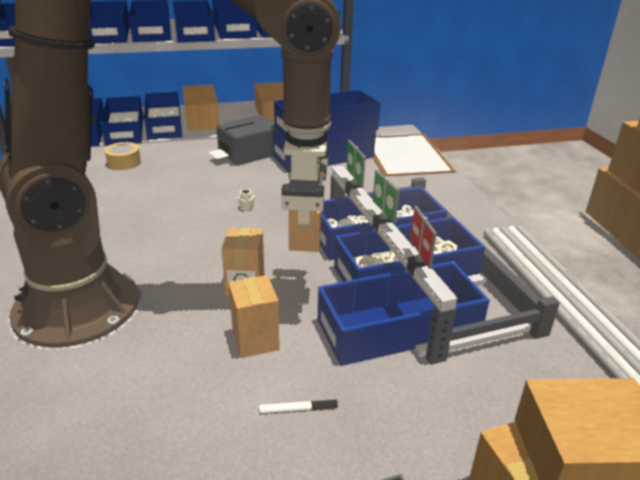

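The carton is held at width 55.8, clear of the bench and level. I'll carry it over the front part of bin_a and align the jaws with the bin.

```bash

python3 d.py 560.9 -207.9 190 95.2
python3 -m pendant '[[[-0.015,-0.012,0],[0,0,-4],-1],[[-0.025,-0.022,0],[0,0,-5],-1],[[-0.025,-0.022,0],[0,0,-5],-1],[[-0.025,-0.02,0],[0,0,-5],-1],[[-0.015,-0.01,0],[0,0,-3],-1],[[0,0,0],[0,0,0],-1]]'
python3 d.py 560.9 -207.9 190 95.2
```

```text
t 4.425 pos [468.4 -62.8 190.8] F [ 0.1 -0.9 -3.5] w 55.9 q [-0.33  0.23  0.43  2.01 -0.12  0.93  1.43]
jaw az 73.2
shift [-0.1306 -0.1121  0.0005] turn [  0.1  -0.1 -22. ]
time_s: 5.18
ee_pos: [557.6, -162.2, 182.2]
ee_rot: [-0.007, -0.052, 0.999, 0.002]
wrist_force: [0.0, 0.6, -3.2]
width: 55.9
t 5.175 pos [ 557.6 -162.2  182.2] F [ 0.   0.6 -3.2] w 55.9 q [-0.07  0.42  0.37  1.75 -0.17  1.02  2.03]
jaw az 95.9
shift [ 0.0015 -0.0457 -0.008 ] turn [ 0.3 -0.8  0.7]
```

```bash

python3 -m pendant '[[[0,-0.022,-0.006],[0.2,-0.6,0.5],-1],[[0,-0.018,-0.002],[0,0,0],-1],[[0,-0.004,0],[0,0,0],-1],[[0,0,0],[0,0,0],-1]]'
python3 d.py 560.9 -207.9 75 95.2
python3 - <<'E'
from h import *
snap('side','s3'); snap('wrist','w3')
E
```

```text
time_s: 5.68
ee_pos: [559.4, -207.6, 188.7]
ee_rot: [-0.004, -0.046, 0.999, 0.001]
wrist_force: [-0.2, -0.2, -3.4]
width: 55.7
t 5.675 pos [ 559.4 -207.6  188.7] F [-0.2 -0.2 -3.4] w 55.7 q [-0.    0.44  0.38  1.71 -0.18  1.04  2.1 ]
jaw az 95.3
shift [-0.0023 -0.0007  0.1137] turn [ 0.2 -0.4  0.1]
```

View pics/s3.png

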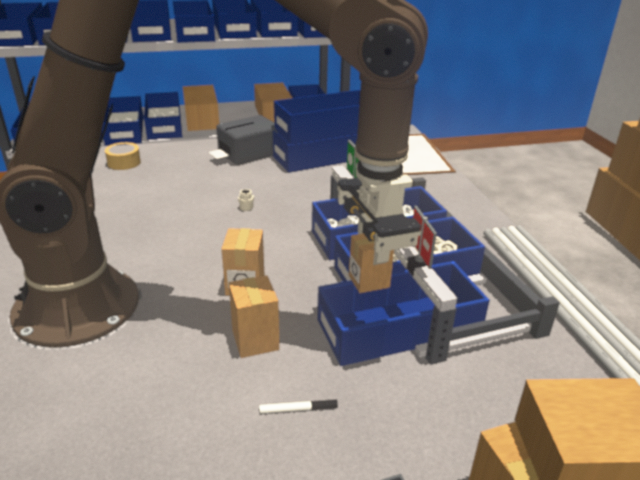

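View pics/w3.png

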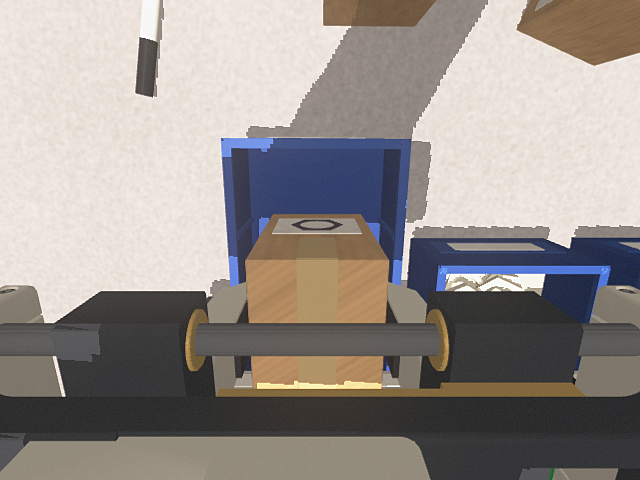

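The carton hangs over bin_a (side view at (371,262)) and is centred between the bin walls at wrist columns 232 and 400. Now I'll lower it in steps.

```bash

python3 -m pendant '[[[-0.002,0,0.02],[0.2,-0.4,0],-1],[[0,0,0.025],[0,0,0],-1],[[0,0,0.02],[0,0,0],-1],[[0,0,0],[0,0,0],-1]]'
python3 d.py 560.9 -207.9 75 95.2
```

```text
time_s: 6.28
ee_pos: [562.6, -203.2, 122.6]
ee_rot: [0.001, -0.048, 0.999, 0.0]
wrist_force: [-0.7, 0.4, -3.0]
width: 55.5
t 6.275 pos [ 562.6 -203.2  122.6] F [-0.7  0.4 -3. ] w 55.5 q [ 0.01  0.51  0.35  1.78 -0.22  0.89  2.13]
jaw az 95.6
shift [ 0.0022 -0.0046  0.0476] turn [0.1 0.1 0.4]
```

```bash

python3 -m pendant '[[[0.002,-0.006,0.015],[0.1,0.1,0.4],-1],[[0,-0.002,0.015],[0,0,0],-1],[[0,-0.001,0.012],[0,0,0],-1],[[0,0,0],[0,0,0],-1]]'
python3 d.py 560.9 -207.9 65 95.2
```

```text
time_s: 6.78
ee_pos: [562.4, -212.9, 79.3]
ee_rot: [0.001, -0.045, 0.999, -0.001]
wrist_force: [-1.0, 0.2, -3.8]
width: 55.8
t 6.775 pos [ 562.4 -212.9   79.3] F [-1.   0.2 -3.8] w 55.8 q [ 0.04  0.56  0.33  1.81 -0.25  0.8   2.16]
jaw az 95.2
shift [0.001  0.0051 0.0143] turn [-0.1  0.1 -0. ]
```

```bash

python3 -m pendant '[[[0.001,0.004,0.006],[0,0,0],-1],[[0,0,0.005],[0,0,0],-1],[[0,0,0],[0,0,0],-1]]'
python3 d.py 560.9 -207.9 65 95.2
```

```text
time_s: 7.15
ee_pos: [561.5, -208.7, 68.1]
ee_rot: [0.001, -0.045, 0.999, -0.001]
wrist_force: [0.2, 0.1, -3.3]
width: 56.0
t 7.15 pos [ 561.5 -208.7   68.1] F [ 0.2  0.1 -3.3] w 56.0 q [ 0.04  0.58  0.33  1.83 -0.25  0.78  2.16]
jaw az 95.2
shift [0.0005 0.0008 0.0031] turn [-0.1  0.1 -0. ]
```

```bash

python3 -m pendant '[[[0,0,0.003],[0,0,0],-1],[[0,0,0.0],[0,0,0],-1],[[0,0,0.0],[0,0,0],-1]]'
python3 -m pendant '[[[0,0,0.002],[0,0,0],-1],[[0,0,0.0],[0,0,0],-1]]'
python3 d.py
```

```text
time_s: 7.52
ee_pos: [561.9, -208.8, 65.4]
ee_rot: [0.002, -0.045, 0.999, -0.001]
wrist_force: [0.1, 0.2, -3.2]
width: 55.7
time_s: 7.78
ee_pos: [562.4, -209.1, 64.7]
ee_rot: [0.003, -0.045, 0.999, -0.001]
wrist_force: [-0.3, -0.2, -3.8]
width: 56.0
t 7.775 pos [ 562.4 -209.1   64.7] F [-0.3 -0.2 -3.8] w 56.0 q [ 0.04  0.58  0.33  1.83 -0.25  0.77  2.16]
jaw az 95.2
```

```bash

python3 -m pendant '[[[0,0,0.002],[0,0,0],-1],[[0,0,0.0],[0,0,0],-1]]'
python3 -m pendant '[[[0,0,0.002],[0,0,0],-1],[[0,0,0.0],[0,0,0],-1]]'
python3 d.py
```

```text
time_s: 8.02
ee_pos: [562.9, -209.5, 64.6]
ee_rot: [0.003, -0.045, 0.999, -0.001]
wrist_force: [0.6, -0.7, -4.1]
width: 55.7
time_s: 8.28
ee_pos: [563.4, -209.6, 64.5]
ee_rot: [0.004, -0.045, 0.999, -0.001]
wrist_force: [1.2, 0.1, -4.2]
width: 55.8
t 8.275 pos [ 563.4 -209.6   64.5] F [ 1.2  0.1 -4.2] w 55.8 q [ 0.04  0.58  0.32  1.83 -0.26  0.76  2.16]
jaw az 95.1
```

```bash

python3 -m pendant '[[[0.002,0.001,0.004],[0,0,0],-1]]'
python3 d.py
python3 - <<'E'
from h import *
im=snap('side','s4')
c=cv2.imread('pics/s4.png')[200:380,280:480]; cv2.imwrite('pics/s4c.png',cv2.resize(c,None,fx=3,fy=3))
E
```

```text
time_s: 8.4
ee_pos: [564.0, -209.7, 63.6]
ee_rot: [0.007, -0.045, 0.999, -0.001]
wrist_force: [-4.5, 3.5, 44.2]
width: 55.9
t 8.4 pos [ 564.  -209.7   63.6] F [-4.5  3.5 44.2] w 55.9 q [ 0.05  0.58  0.32  1.83 -0.26  0.75  2.17]
jaw az 95.1
```

View pics/s4c.png

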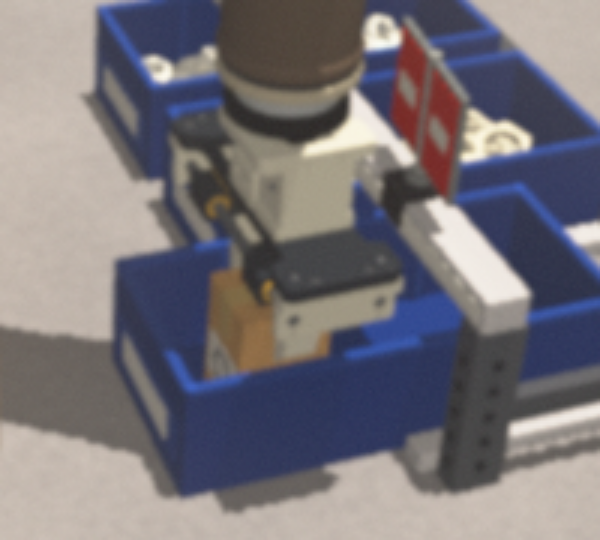

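It's in contact with the floor (44 N) and seated. I'll ease off and open only to about 70 mm, so the fingers stay clear of the walls.

```bash

python3 -m pendant '[[[0,0,-0.0015],[0,0.5,0],-1],[[0,0,0],[0,0,0],0.5],[[0,0,0],[0,0,0],0.5],[[0,0,0],[0,0,0],0.5],[[0,0,0],[0,0,0],0.5]]'
python3 d.py 562 -208.5 180 95.2
python3 - <<'E'
from h import *
im=snap('wrist','w4')
E
```

```text
time_s: 9.07
ee_pos: [564.5, -209.9, 64.5]
ee_rot: [0.003, -0.045, 0.999, -0.002]
wrist_force: [0.1, 0.6, 0.7]
width: 68.5
t 9.075 pos [ 564.5 -209.9   64.5] F [0.1 0.6 0.7] w 68.5 q [ 0.04  0.58  0.33  1.83 -0.25  0.77  2.16]
jaw az 95.1
shift [ 0.0017  0.0011 -0.1155] turn [-0.2  0.4 -0.1]
```

View pics/w4.png

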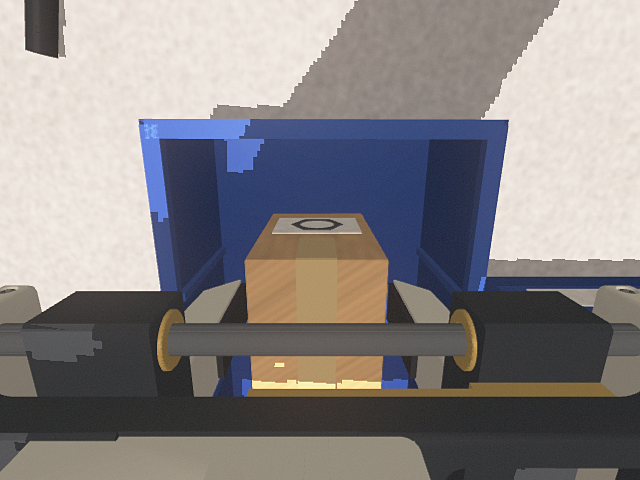

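The carton stands in the bin with both fingers clear of it and of the walls. Raising slowly.

```bash

python3 -m pendant '[[[0,0,-0.01],[0,0,0],0.5],[[0,0,-0.012],[0,0,0],0.5],[[0,0,-0.015],[0,0,0],0.5]]'
python3 d.py 562 -208.5 180 95.2
python3 -m pendant '[[[0,0,-0.03],[0,0,0],0.5],[[0,0,-0.03],[0,0,0],0.5],[[0,0,-0.02],[0,0,0],0.5],[[0,0,0],[0,0,0],0.5]]'
python3 d.py
python3 - <<'E'
from h import *
im=snap('wrist','w5'); snap('side','s5')
E
```

```text
time_s: 9.5
ee_pos: [563.7, -209.6, 103.1]
ee_rot: [0.002, -0.045, 0.999, -0.002]
wrist_force: [-0.3, 0.9, 0.2]
width: 69.0
t 9.5 pos [ 563.7 -209.6  103.1] F [-0.3  0.9  0.2] w 69.0 q [ 0.02  0.53  0.35  1.8  -0.23  0.85  2.14]
jaw az 95.1
shift [ 0.0012  0.001  -0.0769] turn [-0.2  0.3 -0.1]
time_s: 10.0
ee_pos: [564.4, -210.1, 191.3]
ee_rot: [0.005, -0.044, 0.999, -0.003]
wrist_force: [-0.1, 0.5, 0.6]
width: 68.7
t 10.0 pos [ 564.4 -210.1  191.3] F [-0.1  0.5  0.6] w 68.7 q [-0.01  0.43  0.39  1.71 -0.18  1.02  2.1 ]
jaw az 95.1
```

View pics/w5.png

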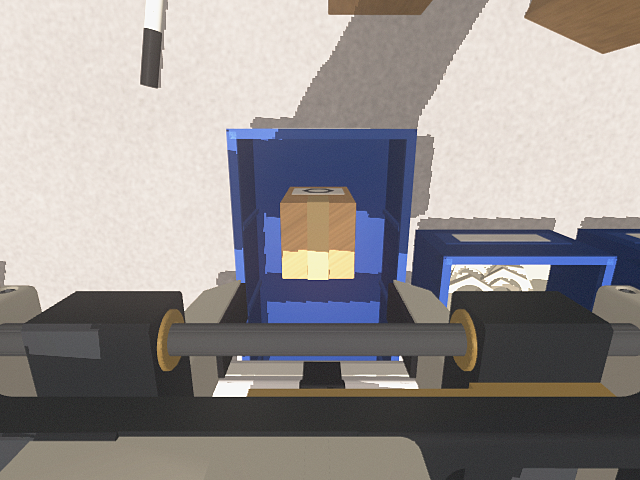

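View pics/s5.png

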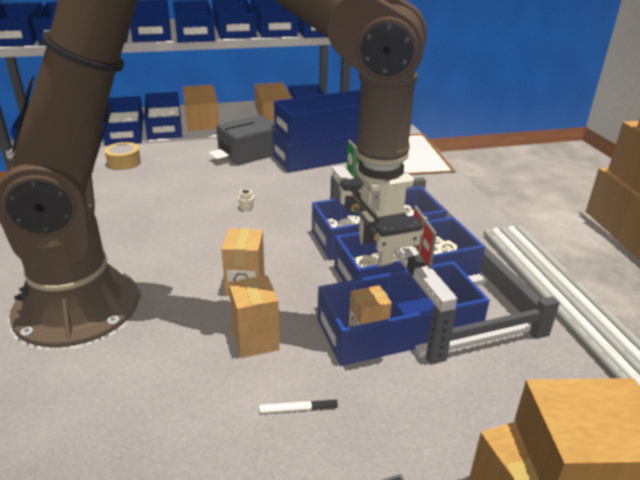

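The carton is upright in bin_a (wrist (318,240), side (370,303)) and released. Next I back off in front of the bin, shut the fingers and come down to push.

```bash

python3 -m pendant '[[[0.03,0,0],[0,0.5,0],-1],[[0.04,0,0],[0,0,0],-1],[[0.035,0,0],[0,0,0],-1],[[0.01,0,0],[0,0,0],-1],[[0,0,0],[0,0,0],-1]]'
python3 d.py 450 -218 48 95.2
```

```text
time_s: 10.72
ee_pos: [443.8, -218.4, 184.8]
ee_rot: [-0.004, -0.045, 0.999, -0.001]
wrist_force: [-0.1, -0.5, 0.4]
width: 23.5
t 10.725 pos [ 443.8 -218.4  184.8] F [-0.1 -0.5  0.4] w 23.5 q [ 0.02  0.28  0.41  1.96 -0.13  0.94  2.15]
jaw az 95.2
shift [-0.0074  0.0002  0.1368] turn [-0.1 -0.5 -0. ]
```

```bash

python3 -m pendant '[[[-0.003,0,0.03],[0,-0.5,0],-1],[[0,-0.001,0.035],[0,0,0],-1],[[0,-0.001,0.035],[0,0,0],-1],[[0,0,0.02],[0,0,0],-1],[[0,0,0.008],[0,0,0],-1],[[0,0,0],[0,0,0],-1]]'
python3 d.py 461 -217 48 95.2
```

```text
time_s: 11.48
ee_pos: [455.4, -219.3, 51.9]
ee_rot: [0.002, -0.048, 0.999, -0.002]
wrist_force: [0.1, -0.3, -0.3]
width: 0.5
t 11.475 pos [ 455.4 -219.3   51.9] F [ 0.1 -0.3 -0.3] w 0.5 q [ 0.1   0.48  0.33  2.07 -0.26  0.62  2.27]
jaw az 95.5
shift [-0.0058  0.0018  0.0039] turn [-0.2  0.3  0.3]
```

```bash

python3 -m pendant '[[[-0.008,0.0015,0.001],[-0.2,0.3,0.3],-1],[[-0.008,0,0],[0,0,0],-1],[[-0.008,0,0],[0,0,0],-1],[[-0.008,0,0],[0,0,0],-1]]'
python3 d.py 567 -207.5 48 95.2
python3 -m pendant '[[[-0.01,0,0],[0,0,0],-1],[[-0.01,0,0],[0,0,0],-1],[[-0.01,0,0],[0,0,0],-1],[[-0.01,0,0],[0,0,0],-1]]'
python3 d.py 567 -207.5 48 95.2
```

```text
time_s: 11.98
ee_pos: [489.0, -214.7, 52.2]
ee_rot: [-0.001, -0.045, 0.999, 0.0]
wrist_force: [-3.0, -0.2, -1.6]
width: 0.6
t 11.975 pos [ 489.  -214.7   52.2] F [-3.  -0.2 -1.6] w 0.6 q [ 0.07  0.52  0.33  2.   -0.26  0.67  2.23]
jaw az 95.2
shift [-0.0784  0.0001  0.0042] turn [ 0.  -0.1 -0. ]
time_s: 12.48
ee_pos: [530.2, -211.1, 52.3]
ee_rot: [-0.002, -0.045, 0.999, 0.0]
wrist_force: [-5.1, 0.6, 1.6]
width: 0.4
t 12.475 pos [ 530.2 -211.1   52.3] F [-5.1  0.6  1.6] w 0.4 q [ 0.05  0.57  0.33  1.9  -0.27  0.72  2.2 ]
jaw az 95.1
shift [-0.0369  0.0002  0.0042] turn [ 0.  -0.2 -0.1]
```

```bash

python3 -m pendant '[[[-0.01,0,0],[0,0,0],-1],[[-0.008,0,0],[0,0,0],-1],[[-0.006,0,0],[0,0,0],-1],[[-0.005,0,0],[0,0,0],-1]]'
python3 d.py 567 -207.5 48 95.2
python3 -m pendant '[[[-0.003,0,0],[0,0,0],-1]]'
python3 d.py 567 -207.5 48 95.2
```

```text
time_s: 12.98
ee_pos: [561.1, -208.4, 52.3]
ee_rot: [-0.002, -0.045, 0.999, 0.0]
wrist_force: [-4.6, -0.3, 3.1]
width: 0.7
t 12.975 pos [ 561.1 -208.4   52.3] F [-4.6 -0.3  3.1] w 0.7 q [ 0.04  0.6   0.33  1.83 -0.27  0.76  2.18]
jaw az 95.1
shift [-0.006   0.0004  0.0043] turn [ 0.  -0.2 -0.1]
time_s: 13.1
ee_pos: [564.4, -208.1, 52.3]
ee_rot: [-0.002, -0.045, 0.999, 0.0]
wrist_force: [-5.8, -0.4, 3.3]
width: 0.7
t 13.1 pos [ 564.4 -208.1   52.3] F [-5.8 -0.4  3.3] w 0.7 q [ 0.04  0.61  0.33  1.83 -0.27  0.76  2.17]
jaw az 95.1
shift [-0.0027  0.0004  0.0043] turn [ 0.  -0.2 -0.1]
```

```bash

for i in 1; do python3 -m pendant '[[[-0.003,0,0],[0,0,0],-1]]'; done; python3 -m pendant '[[[-0.003,0,0],[0,0,0],-1]]'
python3 d.py
```

```text
time_s: 13.22
ee_pos: [567.4, -207.9, 52.3]
ee_rot: [-0.002, -0.045, 0.999, 0.0]
wrist_force: [-5.6, -1.2, 2.3]
width: 0.4
time_s: 13.35
ee_pos: [568.3, -207.8, 52.2]
ee_rot: [-0.004, -0.045, 0.999, 0.001]
wrist_force: [-17.7, -0.4, 13.6]
width: 0.4
t 13.35 pos [ 568.3 -207.8   52.2] F [-17.7  -0.4  13.6] w 0.4 q [ 0.03  0.61  0.33  1.81 -0.27  0.77  2.17]
jaw az 95.1
```

Contact with the rear stop came at TCP x 568 (force rose to 18 N); I had predicted 567. Backing off, rising and looking.

```bash

python3 -m pendant '[[[0.02,0,0],[0,0,0],-1],[[0.04,0,0],[0,0,0],-1],[[0.02,0,-0.02],[0,0,0],-1],[[0,0,-0.05],[0,0,0],-1],[[0,0,-0.05],[0,0,0],-1],[[0,0,-0.05],[0,0,0],-1],[[0,0,-0.05],[0,0,0],-1],[[0,0,-0.03],[0,0,0],-1],[[0,0,0],[0,0,0],-1]]'
python3 d.py 655.6 -199 310 -1.5
python3 - <<'E'
from h import *
im=snap('wrist','w6'); snap('side','s6')
E
```

```text
time_s: 14.48
ee_pos: [498.4, -213.9, 314.9]
ee_rot: [0.008, -0.047, 0.999, -0.002]
wrist_force: [0.1, 0.3, -0.2]
width: 0.5
t 14.475 pos [ 498.4 -213.9  314.9] F [ 0.1  0.3 -0.2] w 0.5 q [-0.04  0.23  0.44  1.68 -0.11  1.24  2.09]
jaw az 95.4
shift [-0.1578  0.0002  0.0072] turn [ 0.5  0.8 96.9]
```

View pics/w6.png

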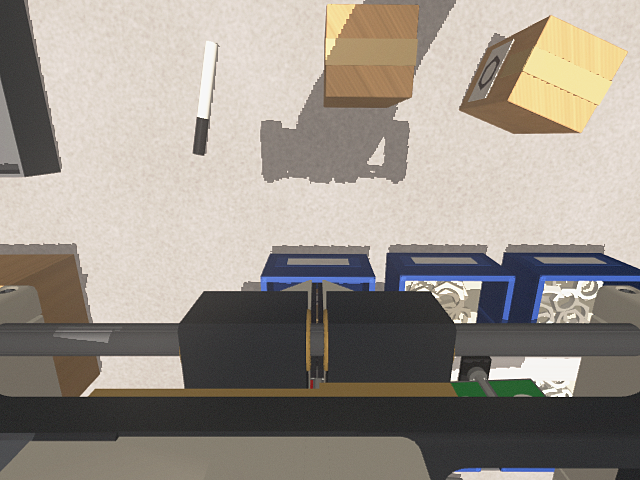

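View pics/s6.png

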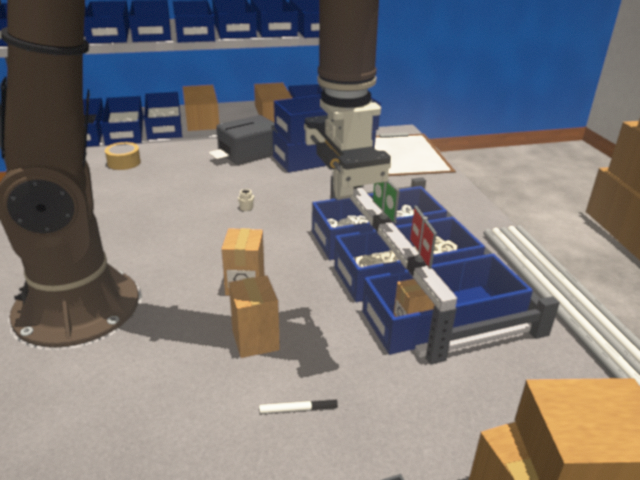

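bin_a's front is now in line with its neighbours at row ~258 in the wrist view, and the carton stands upright inside it. I'll turn the tool so the jaws cross the red plate, with the opening about 46 mm.

```bash

python3 -m pendant '[[[0,0,0],[0,0,10],0],[[0,0,0],[0,0,10],0],[[0,0,0],[0,0,10],0],[[0,0,0],[0,0,10],0],[[0,0,0],[0,0,10],0],[[0,0,0],[0,0,10],0],[[0,0,0],[0,0,10],0],[[0,0,0],[0,0,10],0],[[0,0,0],[0,0,10],0],[[0,0,0],[0,0,5],0]]'
python3 d.py 655.6 -199 310 -1.5
```

```text
time_s: 15.82
ee_pos: [494.3, -209.4, 297.1]
ee_rot: [-0.004, 0.724, 0.69, -0.002]
wrist_force: [-0.9, -1.0, -0.1]
width: 46.1
t 15.825 pos [ 494.3 -209.4  297.1] F [-0.9 -1.  -0.1] w 46.1 q [-0.27  0.27  0.74  1.72 -0.19  1.23  0.47]
jaw az -2.7
shift [ 0.0181  0.1605 -0.0142] turn [-0.5 -0.1 -1.2]
```

```bash

python3 -m pendant '[[[0.004,0.03,-0.014],[-0.5,0,-1],0],[[0.003,0.04,0],[0,0,0],0],[[0.003,0.04,0],[0,0,0],0],[[0.002,0.035,0],[0,0,0],0],[[0,0.012,0],[0,0,0],0],[[0,0,0],[0,0,0],0]]'
python3 d.py 655.6 -199 222 -1.5
python3 - <<'E'
from h import *
im=snap('wrist','w7'); snap('side','s7')
E
```

```text
time_s: 16.58
ee_pos: [654.4, -200.8, 300.6]
ee_rot: [-0.005, 0.718, 0.696, -0.002]
wrist_force: [-0.5, -0.2, -0.2]
width: 45.9
t 16.575 pos [ 654.4 -200.8  300.6] F [-0.5 -0.2 -0.2] w 45.9 q [-0.17  0.56  0.69  1.32 -0.35  1.4   0.47]
jaw az -1.8
shift [0.0015 0.0019 0.0786] turn [-0.6 -0.2 -0.3]
```

View pics/w7.png

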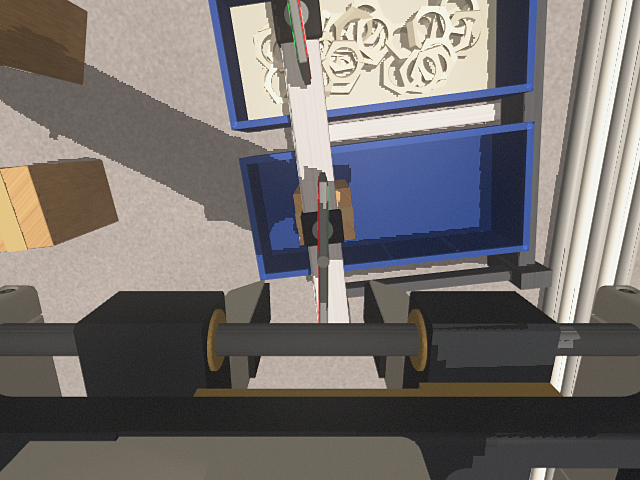

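View pics/s7.png

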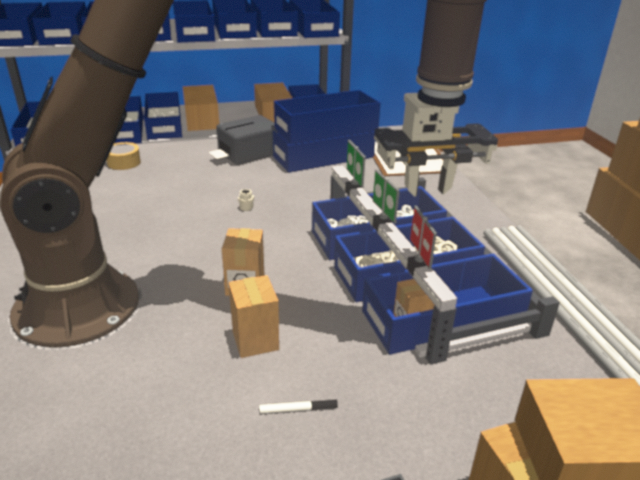

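The spindle is at (323,240) in the wrist view, aligned with the jaw middle at column ~318. Lowering.

```bash

python3 -m pendant '[[[0.001,0.002,0.025],[-0.6,0,0],0],[[0,0,0.025],[0,0,0],0],[[0,0,0.02],[0,0,0],0],[[0,0,0.01],[0,0,0],0],[[0,0,0],[0,0,0],0]]'
python3 d.py 655.6 -199 212 -1.5
```

```text
time_s: 17.3
ee_pos: [651.3, -201.5, 222.9]
ee_rot: [-0.0, 0.72, 0.694, 0.004]
wrist_force: [0.5, 0.3, 0.3]
width: 45.6
t 17.3 pos [ 651.3 -201.5  222.9] F [0.5 0.3 0.3] w 45.6 q [-0.17  0.59  0.67  1.46 -0.38  1.22  0.51]
jaw az -2.1
shift [0.0026 0.0042 0.0109] turn [ 0.3 -0.3 -0.6]
```

```bash

python3 -m pendant '[[[0.0025,0.005,0.01],[0.3,-0.3,-0.5],0],[[0,0,0],[0,0,0],0]]'
python3 d.py 655.6 -199 212 -1.5
python3 - <<'E'
from h import *
im=snap('wrist','w8')
E
```

```text
time_s: 17.55
ee_pos: [657.2, -199.1, 213.9]
ee_rot: [0.001, 0.716, 0.698, 0.0]
wrist_force: [-0.5, 0.3, -0.0]
width: 45.9
t 17.55 pos [ 657.2 -199.1  213.9] F [-0.5  0.3 -0. ] w 45.9 q [-0.18  0.61  0.66  1.46 -0.38  1.21  0.51]
jaw az -1.5
shift [ 0.0001 -0.0016  0.0019] turn [ 0.1  0.  -0. ]
```

View pics/w8.png

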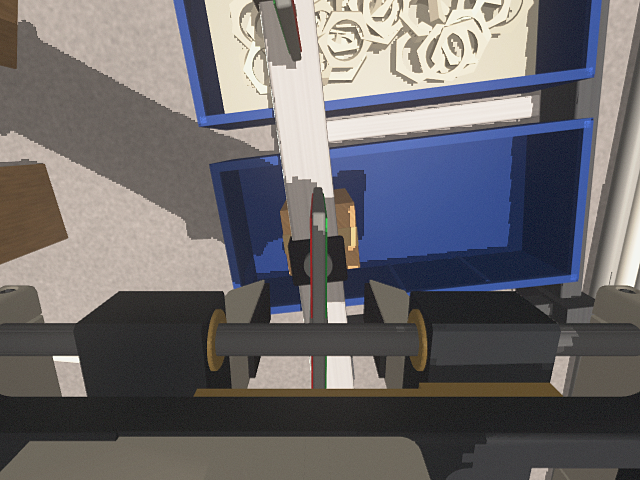

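The plate runs between the pads at column ~318. Closing gently.

```bash

python3 -m pendant '[[[0,-0.001,0],[0,0,0],-1],[[0,0,0],[0,0,0],-1],[[0,0,0],[0,0,0],-1],[[0,0,0],[0,0,0],-1],[[0,0,0],[0,0,0],-1]]' 15
python3 d.py 655.6 -199 212 -1.5
```

```text
time_s: 18.23
ee_pos: [657.9, -200.5, 215.7]
ee_rot: [0.003, 0.717, 0.697, 0.001]
wrist_force: [5.8, -1.4, -3.9]
width: 7.7
t 18.225 pos [ 657.9 -200.5  215.7] F [ 5.8 -1.4 -3.9] w 7.7 q [-0.18  0.6   0.66  1.46 -0.38  1.2   0.51]
jaw az -1.6
shift [ 0.0014 -0.0023  0.0037] turn [ 0.4  0.1 -0.1]
```

The grip is on the spindle (7.7 mm). Turning clockwise from above, which is +z in the tool frame.

```bash

python3 -m pendant '[[[0,-0.002,0.001],[0,0,8],-1],[[0,0,0],[0,0,8],-1],[[0,0,0],[0,0,8],-1]]'
python3 d.py 655.6 -199 214 -1.5
python3 - <<'E'
from h import *
im=snap('side','s9'); c=cv2.imread('pics/s9.png')[100:300,320:520]; cv2.imwrite('pics/s9c.png',cv2.resize(c,None,fx=3,fy=3))
E
```

```text
time_s: 18.6
ee_pos: [657.3, -200.3, 215.6]
ee_rot: [0.004, 0.849, 0.529, 0.003]
wrist_force: [-0.4, -0.3, -1.0]
width: 7.7
t 18.6 pos [ 657.3 -200.3  215.6] F [-0.4 -0.3 -1. ] w 7.7 q [-0.24  0.63  0.77  1.47 -0.46  1.22  0.14]
jaw az -26.2
shift [ 0.0004 -0.0021  0.0016] turn [  0.6   0.  -24.7]
```

View pics/s9c.png

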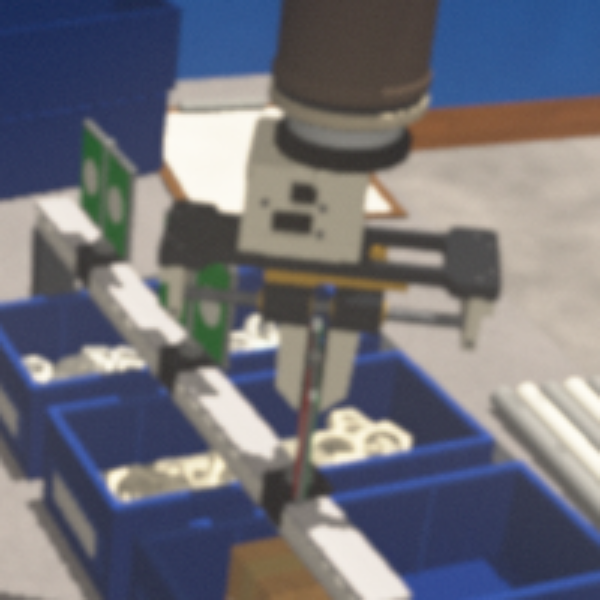

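The tag follows the gripper: its plate is now edge-on at (425,225) in the full side image. Continuing.

```bash

python3 -m pendant '[[[0,0,0],[0,0,9],-1],[[0,0,0],[0,0,9],-1],[[0,0,0],[0,0,9],-1],[[0,0,0],[0,0,9],-1],[[0,0,0],[0,0,9],-1]]'
python3 d.py 656.5 -199.5 214 -80
python3 -m pendant '[[[0,0,0],[0,0,9],-1],[[0,0,0],[0,0,9],-1],[[0,0,0],[0,0,9],-1],[[0,0,0],[0,0,9],-1]]'
python3 d.py 656.5 -199.5 214 -110
```

```text
time_s: 19.27
ee_pos: [656.4, -199.2, 215.7]
ee_rot: [0.001, 0.988, 0.154, 0.004]
wrist_force: [-0.6, 0.5, -0.4]
width: 7.5
t 19.275 pos [ 656.4 -199.2  215.7] F [-0.6  0.5 -0.4] w 7.5 q [-0.33  0.7   0.98  1.48 -0.6   1.28 -0.55]
jaw az -72.2
shift [0.     0.0003 0.0017] turn [ 0.1 -0.4  7.8]
time_s: 19.77
ee_pos: [656.4, -198.1, 215.7]
ee_rot: [-0.001, 0.987, -0.163, 0.003]
wrist_force: [-0.2, 0.2, -0.1]
width: 7.5
t 19.775 pos [ 656.4 -198.1  215.7] F [-0.2  0.2 -0.1] w 7.5 q [-0.39  0.77  1.14  1.48 -0.71  1.34 -1.09]
jaw az -108.8
shift [0.0006 0.0013 0.0017] turn [-0.2 -0.3  1.2]
```

```bash

python3 -m pendant '[[[0,0,0],[0,0,9],-1],[[0,0,0],[0,0,9],-1]]'
python3 d.py 656.5 -199.5 214 -174.8
python3 -m pendant '[[[0,0,0],[0,0,8],-1],[[0,0,0],[0,0,8],-1]]'
python3 d.py 656.5 -199.5 214 -174.8
```

```text
time_s: 20.02
ee_pos: [656.6, -197.6, 215.7]
ee_rot: [-0.002, 0.948, -0.318, 0.003]
wrist_force: [0.0, 0.9, -0.4]
width: 7.6
t 20.025 pos [ 656.6 -197.6  215.7] F [ 0.   0.9 -0.4] w 7.6 q [-0.41  0.81  1.21  1.48 -0.77  1.37 -1.37]
jaw az -127.0
shift [0.0011 0.0016 0.0017] turn [-0.4 -0.1 47.8]
time_s: 20.27
ee_pos: [657.0, -197.2, 215.6]
ee_rot: [-0.002, 0.894, -0.448, 0.002]
wrist_force: [-0.3, 0.2, 1.0]
width: 7.9
t 20.275 pos [ 657.  -197.2  215.6] F [-0.3  0.2  1. ] w 7.9 q [-0.42  0.83  1.25  1.48 -0.8   1.4  -1.63]
jaw az -143.3
shift [0.0016 0.0018 0.0016] turn [-0.4 -0.  31.5]
```

```bash

python3 -m pendant '[[[0,0,0],[0,0,8],-1],[[0,0,0],[0,0,8],-1]]'
python3 d.py 656.5 -199.5 214 -174.8
python3 - <<'E'
from h import *
im=snap('side','s10'); c=cv2.imread('pics/s10.png')[100:300,320:520]; cv2.imwrite('pics/s10c.png',cv2.resize(c,None,fx=3,fy=3))
E
```

```text
time_s: 20.52
ee_pos: [657.4, -197.0, 215.7]
ee_rot: [-0.003, 0.822, -0.57, 0.002]
wrist_force: [-0.1, 0.1, 0.4]
width: 7.3
t 20.525 pos [ 657.4 -197.   215.7] F [-0.1  0.1  0.4] w 7.3 q [-0.42  0.84  1.27  1.48 -0.82  1.41 -1.9 ]
jaw az -159.5
shift [0.0021 0.0017 0.0017] turn [-0.4  0.  15.3]
```

View pics/s10c.png

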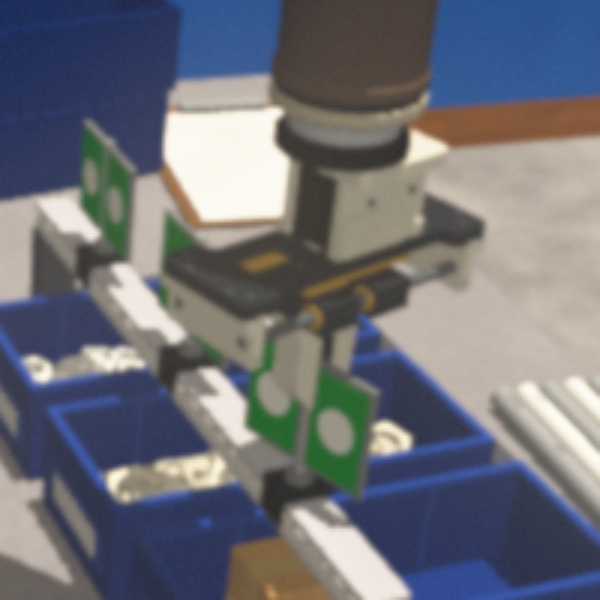

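Green is now nearly to the front. About 15° remains.

```bash

python3 -m pendant '[[[0.001,0.001,0],[0,0,7.5],-1],[[0,0,0],[0,0,7.5],-1],[[0,0,0],[0,0,0],-1]]'
python3 d.py 656.5 -199.5 214 -174.8
```

```text
time_s: 20.95
ee_pos: [657.9, -196.8, 215.7]
ee_rot: [-0.004, 0.741, -0.672, 0.001]
wrist_force: [-0.6, -0.5, 0.4]
width: 7.5
t 20.95 pos [ 657.9 -196.8  215.7] F [-0.6 -0.5  0.4] w 7.5 q [-0.42  0.85  1.28  1.48 -0.83  1.41 -2.15]
jaw az -174.4
shift [0.0025 0.0017 0.0017] turn [-0.4  0.2  0.4]
```

Aligned. Open to about 40 mm, rise straight up and check.

```bash

python3 -m pendant '[[[0,0,0],[0,0,0],0],[[0,0,0],[0,0,0],0],[[0,0,0],[0,0,0],0],[[0,0,0],[0,0,0],0]]'
python3 d.py
python3 -m pendant '[[[0,0,-0.015],[0,0,0],0],[[0,0,-0.03],[0,0,0],0],[[0,0,-0.04],[0,0,0],0],[[0,0,-0.04],[0,0,0],0],[[0,0,0],[0,0,0],0]]'
python3 d.py
```

```text
time_s: 21.45
ee_pos: [657.8, -196.8, 215.4]
ee_rot: [-0.004, 0.744, -0.668, 0.001]
wrist_force: [0.9, -1.3, -0.0]
width: 42.4
t 21.45 pos [ 657.8 -196.8  215.4] F [ 0.9 -1.3 -0. ] w 42.4 q [-0.42  0.85  1.28  1.48 -0.82  1.41 -2.15]
jaw az -173.9
time_s: 22.08
ee_pos: [656.4, -198.4, 348.6]
ee_rot: [-0.003, 0.744, -0.668, 0.003]
wrist_force: [0.5, -1.1, 0.1]
width: 45.9
t 22.075 pos [ 656.4 -198.4  348.6] F [ 0.5 -1.1  0.1] w 45.9 q [-0.39  0.72  1.28  1.27 -0.7   1.61 -2.27]
jaw az -173.9
```

```bash

python3 -m pendant '[[[0,0.04,0],[0,0,0],0],[[0,0.05,0],[0,0,0],0],[[0,0.05,0],[0,0,0],0],[[-0.03,0.05,0],[0,0,0],0],[[-0.05,0.02,0],[0,0,0],0],[[-0.05,0,0],[0,0,0],0],[[-0.05,0,0],[0,0,0],0],[[-0.05,0,0],[0,0,0],0],[[-0.05,0,0],[0,0,0],0],[[-0.05,0,0],[0,0,0],0],[[-0.05,0,0],[0,0,0],0],[[0,0,0],[0,0,0],0]]'
python3 d.py
cat > chk.py <<'E'
from h import *
im=snap('top','t11'); snap('side','s11'); W=world(im); hsv=cv2.cvtColor(im['color'],cv2.COLOR_RGB2HSV); h,s,v=[hsv[...,i] for i in range(3)]
reach=(W[...,0]<900)&(W[...,0]>470)&(abs(W[...,1])<330)
def rect(mask,name,lo):
    n,l,st,c=cv2.connectedComponentsWithStats(mask.astype(np.uint8))
    for i in range(1,n):
        if st[i,4]<lo: continue
        r=cv2.minAreaRect(W[l==i][:,:2].astype(np.float32)); print(name,c[i].round(),np.round(r[0],1),np.round(r[1],1),round(r[2],1))
rect(reach&(h>105)&(h<130)&(s>120)&(abs(W[...,2]-86)<7),'rim',100)
rect(reach&(W[...,2]>175)&(W[...,2]<260),'tag',15)
rect(reach&(h>8)&(h<25)&(s>70)&(abs(W[...,2]-94)<6),'carton',10)
E
python3 chk.py
```

```text
time_s: 23.58
ee_pos: [484.2, 107.1, 316.8]
ee_rot: [-0.001, 0.767, -0.64, -0.055]
wrist_force: [0.5, -1.1, 0.3]
width: 45.8
t 23.575 pos [484.2 107.1 316.8] F [ 0.5 -1.1  0.3] w 45.8 q [-1.19  0.39  1.31  1.75 -0.44  1.41 -2.74]
jaw az -169.5
rim [404. 117.] [ 782.1 -188.5] [191.7 137.1] 5.1
rim [330. 121.] [766.3 -24.4] [189.1 135.4] 5.2
rim [257. 118.] [775.  141.1] [140.7 136.1] 5.0
rim [415. 212.] [ 613.  -203.3] [ 71.6 135.9] 5.1
rim [339. 220.] [595.9 -39.8] [ 71.9 135. ] 5.2
rim [291. 221.] [584.9  64.5] [68.4 21.2] 0.0
tag [426. 171.] [ 655.7 -199. ] [ 8.1 99.7] 6.4
tag [339. 178.] [640.9 -35. ] [ 8.  99.8] 8.3
carton [416. 193.] [ 637.3 -203. ] [19.3 55.2] 5.1
```

View pics/t11.png

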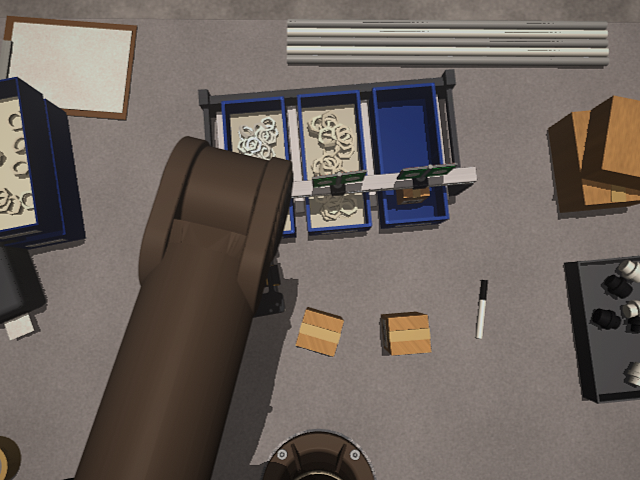

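View pics/s11.png

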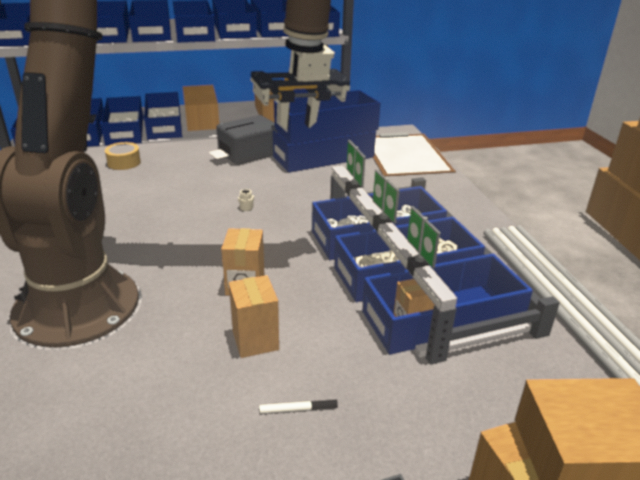

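All checks look good: bin_a is at rack x ≈ 71, tag_a is about 1° out of square, and the carton is upright. Joint 7 sits at the end of its range, so I'll turn it back a little and hand in.

```bash

python3 -m pendant '[[[0,0,0],[0,0,-6],0],[[0,0,0],[0,0,-6],0],[[0,0,0],[0,0,0],0],[[0,0,0],[0,0,0],0],[[0,0,0],[0,0,0],0]]'
python3 d.py
python3 -c "
from h import *
print(abs(ctrl.state()['joint_vel']).max()); print(ctrl.hand_in())"
```

```text
time_s: 24.3
ee_pos: [483.3, 97.6, 319.0]
ee_rot: [-0.008, 0.826, -0.561, -0.054]
wrist_force: [-0.1, -0.3, 0.1]
width: 46.1
t 24.3 pos [483.3  97.6 319. ] F [-0.1 -0.3  0.1] w 46.1 q [-1.16  0.34  1.26  1.75 -0.4   1.39 -2.58]
jaw az -158.3
0.013749123550951743
the job is handed in; nothing more can be done
None
```

The smallest carton now stands upright in bin_a, the bin is pushed home and its tag is turned to green. I handed the job in at 24.3 s and got no verdict back.

- **Carton:** I set it down under control and released it on the bin floor. In the last pictures it is upright and square to the bin.
- **Bin:** I pushed it until the rear stop pushed back at about 18 N. The last check put its origin at rack x of about 71 mm; home is 71.
- **Tag_a:** I turned it clockwise by its spindle. It shows green to the front, about 1° out of square.
- **Neighbours:** Bin_b measured within about 1 mm of its starting place, and tag_b reads as it did at the start. Tag_c shows green, and the gland and marker look unmoved in the pictures. The arm partly hid bin_c and tag_c from the top camera, so I checked those two only by eye in the side view.
- **Robot:** It ended clear of everything. Joint 7 reached the edge of its range (-2.74) during the last retreat, and I backed it off to -2.58 before handing in. I could not tell whether it actually passed the limit.

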